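# Open the masala dabba by its thumb tab

### The arm

A 7-joint arm with a two-finger parallel gripper is mounted at the origin on the work surface. World frame = base frame: x ahead of the robot, y to its left, z up, the work surface at z = 0. Lengths are in m, angles in rad, forces in N, time in s.
With the tool pointing down it reaches from about 0.4 to 0.85 m from the base axis. Payload 10.4 kg.
Tool frame: the origin (TCP) lies on the centre line of the jaws, within the pads' length; the fingertips stand 14 mm ahead of it and the grasp point (between the pads) lies 5 mm behind it (manip.tip_reach is the distance from the TCP to the fingertips, in m); z points along the fingers, y is the line along which they close (so a half turn about z gives the same grasp; the last joint's range is limited). The gripper opens to 85 mm and grips with 20 to 120 N. Pads are 22 mm wide; open, the fingers measure 114 mm over their backs; the gripper's body (76 mm by 85 mm) begins 54 mm behind the grasp point. The pads swing forward as they close: fully open they stand 13 mm farther back than shut.
Start: joints at [-1.324, 0.332, -0.065, 1.46, 0.022, 1.35, -0.088], TCP at [0.167, 0.602, 0.245] pointing down, gripper open.
Joint ranges: [-2.6, 2.6], [-0.5, 2.12], [-1.47, 1.34], [0.16, 2.42], [-1.27, 4.41], [0.06, 2.06], [-2.6, 2.6]. Speed limits (rad/s): [2.22, 2.22, 2.79, 2.79, 3.14, 3.14, 3.14].

### API

Orientations are given as a unit quaternion [x, y, z, w].
In Python, from workcell import manip gives the robot as it stands.
- The arm moves only by the shell command python3 -m pendant 'ROWS' [FORCE]. ROWS is JSON, a list of rows, each a list of 7 numbers: the shift along the tool's x, y, z in units of 50 mm (1.0 is 50 mm), then the turn, a rotation vector about the tool's x, y, z in units of 8 degrees (1.0 is 8 degrees), then the opening, from -1 (shut) to 1 (fully open), so that 0 is half open. In form: [[dx, dy, dz, ax, ay, az, jaw], ...]. A call has exactly 10 rows; each row is the pose to reach, as a shift and turn from the pose commanded when the call began, along the tool's axes at that moment; what a row does not reach only later rows make up. A row lasts 1/8 s, in which the tool goes at most 62.5 mm and 10.7 degrees, less where a joint would pass 70% of its speed; a pose out of reach is approached as far as the arm can. A call with a gripper value outside its range is refused whole. The fingers move at their own pace and stop on an object; FORCE is the grip in N (left out, the last holds). Time passes only in rows, so rows that repeat a pose let the fingers close, or fill a call up. It gives the time, the measured TCP pose, the force, the opening and the grip force at its end, in the units of the state.
- manip.get_obs(): the state, without advancing time (a new reading comes with each control period).
- manip.camera(name): name is "side" or "top"; returns (picture, depth): 420x560x3 uint8, red, green, blue; 420x560 float32, m along the optical axis (not along the pixel's ray), 0 where there is no reading.
- manip.get_calibration(name): a dict with "fx", "fy", "cx", "cy" (pixels), "D" ([k1, k2, p1, p2, k3] as OpenCV has them; the pictures are not rectified), "xyz" and "orientation" of the camera in the world. Camera axes: x right, y up, looking along -z (the intrinsics and any distortion apply to the point x, -y, -z); pixel columns grow to the right and rows downward; lengths in m; the calibration is good to about 2 mm. A picture is of the moment at which its call begins. get_calibration takes no time and is no camera call.
- manip.hand_in(): hands the job in; it is judged then, once.
Trained networks look in the newest picture that a camera, given by its name, has taken for a name from the list of things; names that differ only in an ending like _2 or _b are one class to them, and where a whole thing is asked for, a point or a joint stands for the part that bears it (a point fixed in the world has none). Each returns a list of dicts, best first, with "p" (0 to 1); they miss things now and then, are a little off and sometimes report something else, mostly with a low value. They report only what shows in the picture. A call takes as long as a camera call. They do not tell look-alikes from the thing itself.
- manip.find_in(thing, camera): "box" ([left, top, right, bottom] in pixels, round what is visible of it).
- manip.trace(thing, camera): "pixels" (420x560 bool, what is visible of it) and "box" ([left, top, right, bottom] in pixels, round what is visible of it).
- manip.tip_of(thing, camera): "pixel" ([column, row] in pixels: a listed point, or the origin of a listed thing).
The state is a dict: "clock": time; "joint_pos": joint angles; "joint_velocities": joint speeds; "tau": joint torques, N m; "position": TCP position; "ee_rot": TCP orientation; "ft_force": force on the tool from outside, world axes, zero at the start; "torque": the same for the moment, N m; "grip_width": opening from 0.0 (shut) to 1.0 (fully open); "grasp_force": force on a finger pad.
Only numpy, scipy, OpenCV 4.12 (cv2) and the standard library are available. Lean on these libraries where they do the work, as an engineer would, in place of code of your own. Each camera call takes 0.05 s, during which the arm holds its last target. There are 200 camera calls.

### The job

A blue measuring cup stands right in front of the closed round masala dabba: first push it sideways along the surface until no part of it stands in front of the round box. Then push up the thumb tab of the round box's hinged lid with your fingertips and swing the lid over past upright, so that it lies back and stays open by itself. Pick nothing up, keep the cup standing, leave the rectangular tea caddy shut and the other things where they are.

Things in the scene. Friction and masses are not known exactly. Their poses are not given: they have to be found in the camera images.
- dabba: Masala dabba: round stainless steel box, 160 mm diameter, 62 mm high without its lid (72 mm with it), fixed to the surface. Origin: centre of its underside. Its +x axis points from the front (thumb tab) to the back (hinge), z up.
- dabba_lid (a joint): Hinge angle of the dabba's steel lid (rad): 0 closed, grows as the tab end rises; upright at 1.57; stops leaning back at 1.95. Axis along the dabba's y. Lid 0.18 kg, about 1 N at the tab raises it; the hinge moves freely, with no catch or spring: below upright the lid falls shut, beyond it falls open.
- dabba_hinge (a point): Point on the lid's hinge axis, 85 mm behind the dabba's centre and 62 mm above the surface, level with the lid's underside when closed.
- dabba_tab (a point): Middle of the outer lower edge of the thumb tab, moving with the lid; 198 mm from the hinge axis. Closed it is 113 mm in front of the dabba's centre, 62 mm above the surface. The tab is a flat steel strip 46 mm wide, 4 mm thick, and stands 33 mm out from the box wall with free space under it.
- cup: Blue plastic measuring cup standing in front of the dabba's tab: nearly straight sides, 72 mm diameter, 72 mm high, 70 g, loose. Origin: centre of its underside. A flat strip handle at the rim (16 mm wide, 5 mm thick) runs out along its -x axis to 78 mm from the cup's centre, roughly towards the robot.
- cup_b: Second, identical measuring cup standing well to one side (bystander). Origin: centre of its underside.
- caddy: Rectangular stainless steel tea caddy, 90 x 130 mm, 107 mm high with its lid, fixed beside the dabba (left or right of it). Origin: centre of its underside; front along its -x axis.
- caddy_lid (a joint): Hinge angle of the tea caddy's lid (rad), 0 closed. It is to stay shut.
- ghee_pot: Steel ghee pot with dark screw lid and knob, 100 mm diameter, 142 mm high, loose bystander to one side. Origin: centre of its underside.
- jar: Small glass jar, 54 mm diameter, 100 mm high, bystander between and behind the two boxes. Origin: centre of its underside.
- tumbler: Steel tumbler, 62 mm across the rim, 90 mm high, bystander in front of the tea caddy. Origin: centre of its underside.
- spoon: Spoon with a wooden handle and metal bowl, 200 mm long, lying lengthwise away from the robot on the left (bystander).
Not all that is in view belongs to the job. Leave any green, turquoise or yellow look-alike of the cup alone.

How it is judged:
On the way, in this order (a step that is already met when the one before it is completed fails the run):
1. the cup has been pushed sideways clear of the dabba's front, the lid still shut ((y of cup in the frame of dabba above 0.1 m or y of cup in the frame of dabba below -0.1 m) and value of joint dabba_lid below 0.3 rad), for 0.2 s.
2. the dabba's lid is past upright (value of joint dabba_lid above 1.7 rad), for 0.2 s.
At the end, for the whole second after the job is handed in: The dabba's lid lies back open beyond 1.8 rad; the cup stands upright on the surface, at rest, its centre more than 100 mm to one side of the dabba's middle line; the caddy is shut and every bystander is within 30 mm of where it was (value of joint dabba_lid above 1.8 rad and (y of cup in the frame of dabba above 0.1 m or y of cup in the frame of dabba below -0.1 m) and height (world z) of cup below 0.01 m and angle between cup's own z axis and vertical below 0.1 rad and linear speed of cup below 0.02 m/s and value of joint caddy_lid below 0.1 rad and distance of each of cup_b, ghee_pot, jar, tumbler, spoon from where it was at the start of the episode below 0.03 m); the robot touches nothing.
It fails at once if the cup is lifted off the surface (height (world z) of cup above 0.015 m).
It fails at once if the cup is tipped over (angle between cup's own z axis and vertical above 0.45 rad).
It fails at once if the tea caddy's lid is opened (value of joint caddy_lid above 0.2 rad).
It fails at once if a bystander is lifted or pushed away (distance of any of cup_b, ghee_pot, jar, tumbler, spoon from where it was at the start of the episode above 0.03 m).
It also fails if it takes over 64 s, if anything falls off the work surface, if the arm or the gripper's body presses on something with over 40 N, if the wrist force passes 120 N, or if a joint passes its speed limit or range.

## Working session

There is one attempt and no reset: what is moved stays moved. The work goes in short steps, Python scripts to look and compute and a shell command to move; the robot and the scene stay as the last step left them, time stands still between calls to the robot, and variables do not carry over. Pictures are saved under pics/ and viewed, at most 12 in all, crops included, and the job is handed in when it is done.

```bash
mkdir -p pics
cat > h.py <<'E'
import numpy as np, cv2
from scipy.spatial.transform import Rotation as R
from workcell import manip
def ray(cam,px):
    c=manip.get_calibration(cam)
    K=np.array([[c['fx'],0,c['cx']],[0,c['fy'],c['cy']],[0,0,1.]])
    u=cv2.undistortPoints(np.array(px,float).reshape(-1,1,2),K,np.array(c['D'],float)).reshape(-1,2)
    d=np.c_[u[:,0],-u[:,1],-np.ones(len(u))]
    return np.array(c['xyz']),R.from_quat(c['orientation']).apply(d)
def at_z(cam,px,z):
    o,d=ray(cam,px); return o+d*((z-o[2])/d[:,2])[:,None]
def at_depth(cam,px,dep):
    o,d=ray(cam,px); px=np.array(px).reshape(-1,2).astype(int)
    return o+d*dep[px[:,1],px[:,0]][:,None]
def save(cam,name,crop=None,s=1):
    im,d=manip.camera(cam)
    v=im[:,:,::-1]
    if crop: v=v[crop[1]:crop[3],crop[0]:crop[2]]
    cv2.imwrite('pics/'+name,cv2.resize(v,None,fx=s,fy=s)); return im,d
E
python3 - <<'E'
from h import *
np.set_printoptions(precision=3,suppress=True)
for c in('top','side'):
    im,d=save(c,c+'1.png')
    print(c,manip.get_calibration(c)['xyz'])
    for t in('dabba','cup','caddy','ghee_pot','jar','tumbler','spoon'):
        for r in manip.trace(t,c)[:4]:
            ys,xs=np.nonzero(r['pixels']); P=at_depth(c,np.c_[xs,ys],d)
            print(t,round(r['p'],2),np.round(r['box']),'med',np.median(P,0),'lo',np.percentile(P,2,0),'hi',np.percentile(P,98,0),'rgb',np.median(im[ys,xs],0))
    for t in('dabba_tab','dabba_hinge','dabba','cup'):
        print(t,[(round(r['p'],2),np.round(r['pixel'],1),at_z(c,r['pixel'],.062 if '_' in t else 0)[0]) for r in manip.tip_of(t,c)[:4]])
print(manip.get_obs())
E
```

```text
top [0.297 0.012 1.239]
dabba 0.83 [326. 143. 383. 213.] med [ 0.651 -0.187  0.07 ] lo [ 0.56  -0.262  0.028] hi [ 0.738 -0.116  0.076] rgb [156. 150. 156.]
cup 0.95 [269. 277. 316. 309.] med [0.344 0.004 0.007] lo [ 0.314 -0.061 -0.001] hi [0.381 0.041 0.075] rgb [133. 113.  34.]
cup 0.68 [ 97. 206. 138. 249.] med [0.556 0.456 0.036] lo [ 0.485  0.417 -0.001] hi [0.589 0.487 0.073] rgb [38. 51. 77.]
cup 0.67 [366. 283. 400. 323.] med [ 0.299 -0.248  0.016] lo [ 0.262 -0.28  -0.001] hi [ 0.359 -0.21   0.075] rgb [52. 85. 47.]
cup 0.59 [329. 216. 359. 257.] med [ 0.508 -0.161  0.018] lo [ 0.442 -0.193  0.   ] hi [ 0.54  -0.125  0.074] rgb [ 50.  62. 107.]
caddy 0.67 [190. 155. 244. 203.] med [0.646 0.174 0.105] lo [ 0.598  0.111 -0.   ] hi [0.71  0.245 0.11 ] rgb [157. 152. 157.]
caddy 0.52 [102. 206. 138. 251.] med [0.557 0.456 0.034] lo [ 0.485  0.417 -0.002] hi [0.595 0.487 0.073] rgb [38. 49. 75.]
ghee_pot 0.91 [425. 163. 474. 205.] med [ 0.604 -0.43   0.121] lo [ 0.566 -0.485  0.001] hi [ 0.66  -0.396  0.141] rgb [83. 79. 82.]
jar 0.73 [274. 133. 293. 163.] med [ 0.728 -0.006  0.
[... 2655 characters left out ...]
97, -0.247,  0.   ])), (0.73, array([268.4, 138.1]), array([0.544, 0.46 , 0.   ])), (0.68, array([277.4, 268.7]), array([ 0.513, -0.166,  0.   ])), (0.67, array([222.8, 225.3]), array([0.352, 0.022, 0.   ]))]
{'clock': 1.2, 'joint_pos': array([-1.324,  0.332, -0.065,  1.46 ,  0.022,  1.35 , -0.089]), 'joint_velocities': array([-0.001, -0.003,  0.   ,  0.001,  0.001, -0.   ,  0.   ]), 'tau': array([ -0.001, -62.523,   0.048, -39.184,   0.016,   0.002,  -0.   ]), 'position': array([0.167, 0.602, 0.245]), 'ee_rot': array([ 0.134,  0.991,  0.   , -0.   ]), 'ft_force': array([ 0.231,  0.473, -0.044]), 'torque': array([ 0.031, -0.015, -0.041]), 'grasp_force': 0.0, 'grip_width': 1.0012646284103563}
```

View pics/top1.png

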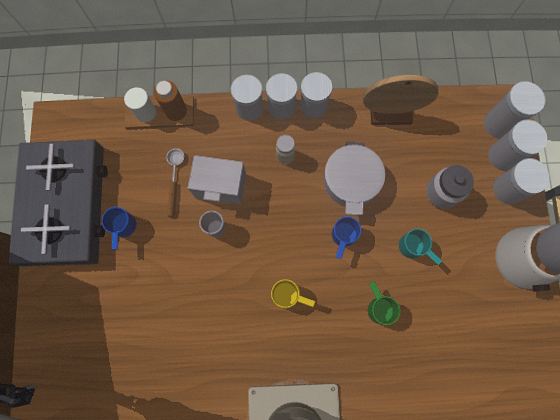

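Run:
```python
import cv2
a=cv2.imread('pics/side1.png')[220:350,180:380];cv2.imwrite('pics/crop1.png',cv2.resize(a,None,fx=4,fy=4,interpolation=2))
```

```text
(no output)
```

View pics/crop1.png

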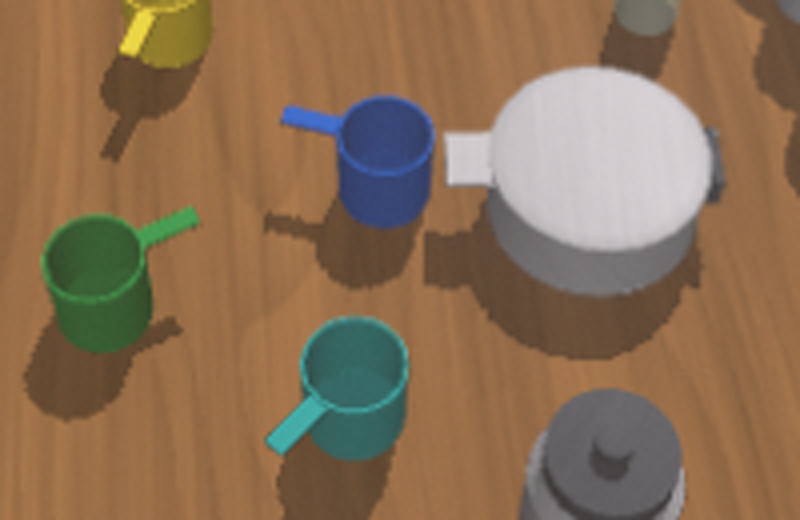

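The candidates in the top view are blue (346,232), blue (118,222), teal (415,243), yellow (285,294) and green (384,310). The crop shows that the blue one at (346,232), right in front of the tab, is the right cup. It is at about (0.507,-0.161). The tab is at (0.547,-0.188), 0.2 m from the hinge at (0.748,-0.20), which fits. I'll push the cup left (+y), since the teal cup blocks the right.

```bash
python3 -m pendant '[[-0.8,-0.7,0,0,0,0.7,-0.4],[-1.6,-1.4,0,0,0,1.4,-0.4],[-2.4,-2.2,0,0,0,2.1,-0.4],[-3.2,-2.9,0,0,0,2.8,-0.4],[-4,-3.6,0,0,0,3.5,-0.4],[-4.8,-4.4,0,0,0,4.2,-0.4],[-5.6,-5.1,0,0,0,5,-0.4],[-6.4,-5.8,0,0,0,5.8,-0.4],[-7.2,-6.6,0,0,0,6.4,-0.4],[-7.8,-7.2,0,0,0,7,-0.4]]' 20
python3 - <<'E'
from h import *
np.set_printoptions(precision=3,suppress=True)
o=manip.get_obs();Q=R.from_quat(o['ee_rot']);print(o['position'],Q.as_matrix(),o['joint_pos'],o['grip_width'])
t=np.array([.504,-.234,.2]);print(Q.inv().apply(t-o['position'])/.05)
E
```

```text
clock: 2.45
position: [0.4475, 0.1491, 0.2456]
ee_rot: [0.586, 0.81, 0.0, 0.0]
ft_force: [0.1, 0.7, -1.0]
grip_width: 0.298
grasp_force: 0.0
[0.447 0.149 0.246] [[-0.314  0.95   0.001]
 [ 0.95   0.314  0.   ]
 [ 0.     0.001 -1.   ]] [-0.814 -0.027  0.392  1.868  0.011  1.298 -0.106] 0.29798232412407494
[-7.631 -1.332  0.91 ]
```

```bash
python3 -m pendant '[[-0.8,-0.1,0,0,0,0.3,-0.4],[-1.6,-0.3,0,0,0,0.6,-0.4],[-2.5,-0.4,0,0,0,0.9,-0.4],[-3.4,-0.6,0,0,0,1.2,-0.4],[-4.3,-0.8,0.2,0,0,1.5,-0.4],[-5.2,-0.9,0.4,0,0,1.8,-0.4],[-6.1,-1.1,0.6,0,0,2,-0.4],[-7,-1.2,0.8,0,0,2.3,-0.4],[-7.6,-1.3,0.9,0,0,2.3,-0.4],[-7.6,-1.3,0.9,0,0,2.3,-0.4]]'
python3 - <<'E'
from h import *
np.set_printoptions(precision=3,suppress=True)
o=manip.get_obs();Q=R.from_quat(o['ee_rot']);print(o['position'],Q.as_matrix(),o['joint_pos'],o['grip_width'])
t=np.array([.504,-.234,.042]);print(Q.inv().apply(t-o['position'])/.05)
save('top','top2.png',(240,130,480,330),3)
im,d=manip.camera('side')
for r in manip.trace('cup','side')[:5]:
    ys,xs=np.nonzero(r['pixels']); P=at_depth('side',np.c_[xs,ys],d);P=P[P[:,2]>.068];print(r['box'],P.min(0),P.max(0),np.median(P,0))
E
```

```text
clock: 3.7
position: [0.505, -0.232, 0.1999]
ee_rot: [0.708, 0.707, -0.001, 0.0]
ft_force: [0.5, 0.1, 0.6]
grip_width: 0.301
grasp_force: 0.0
[ 0.505 -0.232  0.2  ] [[ 0.001  1.    -0.001]
 [ 1.    -0.001 -0.001]
 [-0.001 -0.001 -1.   ]] [-0.335  0.257  0.8    1.744 -0.194  1.223  0.514] 0.30137791449769463
[-0.037 -0.018  3.158]
[251.7, 245.4, 287.7, 280.1] [ 0.424 -0.889  0.068] [ 0.544 -0.127  1.088] [ 0.474 -0.147  0.07 ]
[245.4, 301.3, 283.0, 334.8] [ 0.409 -0.889  0.068] [ 0.503 -0.306  1.088] [ 0.442 -0.373  0.072]
[188.9, 274.1, 233.4, 312.4] [ 0.261 -0.889  0.068] [ 0.424 -0.207  1.088] [ 0.319 -0.229  0.071]
[211.0, 203.7, 232.9, 237.6] [ 0.317 -0.889  0.068] [0.424 0.045 1.088] [ 0.336 -0.024  0.071]
[307.4, 314.8, 349.7, 368.1] [ 0.424 -0.889  0.068] [ 0.665 -0.403  1.088] [ 0.61  -0.462  0.124]
```

View pics/top2.png

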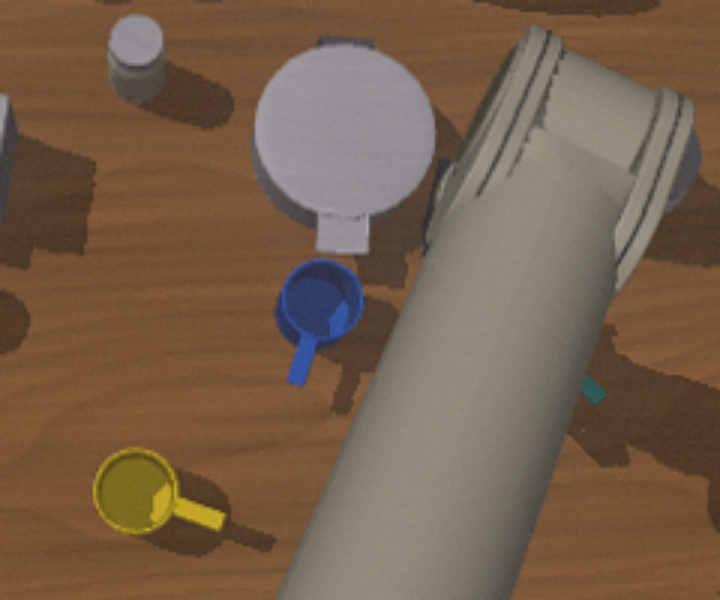

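The cup at (347,230) hasn't moved and the gripper is right of it, so I descend there.

```bash
python3 -m pendant '[[0,0,0.4,0,0,0,-0.4],[0,0,0.8,0,0,0,-0.4],[0,0,1.2,0,0,0,-0.4],[0,0,1.6,0,0,0,-0.4],[0,0,2,0,0,0,-0.4],[0,0,2.4,0,0,0,-0.4],[0,0,2.7,0,0,0,-0.4],[0,0,3,0,0,0,-0.4],[0,0,3.2,0,0,0,-0.4],[0,0,3.2,0,0,0,-0.4]]'
python3 - <<'E'
from h import *
np.set_printoptions(precision=3,suppress=True)
o=manip.get_obs();print(o['position'],o['ee_rot'],o['joint_pos'],o['ft_force'])
save('side','side3.png',(180,200,380,350),4)
E
```

```text
clock: 5.1
position: [0.5054, -0.2294, 0.0397]
ee_rot: [0.706, 0.708, -0.0, -0.0]
ft_force: [-0.0, 0.5, 1.2]
grip_width: 0.301
grasp_force: 0.0
[ 0.505 -0.229  0.04 ] [ 0.706  0.708 -0.    -0.   ] [-0.234  0.47   0.701  1.884 -0.375  0.923  0.647] [-0.008  0.536  1.19 ]
```

View pics/side3.png

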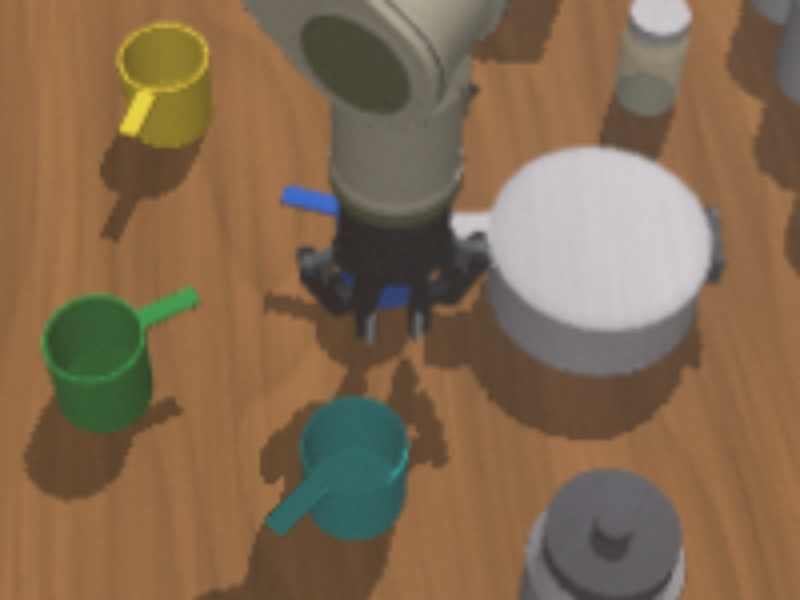

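The gripper knuckles flare out at crop (470,250), near the tab. I narrow the jaws, raise the tool a little and back off slightly before pushing.

```bash
python3 -m pendant '[[0,-0.06,-0.12,0,0,0,-0.65],[0,-0.12,-0.12,0,0,0,-0.65],[0.15,-0.12,-0.12,0,0,0,-0.65],[0.3,-0.12,-0.12,0,0,0,-0.65],[0.5,-0.12,-0.12,0,0,0,-0.65],[0.7,-0.14,-0.12,0,0,0,-0.65],[0.9,-0.16,-0.12,0,0,0,-0.65],[1.1,-0.18,-0.12,0,0,0,-0.65],[1.3,-0.2,-0.12,0,0,0,-0.65],[1.4,-0.2,-0.12,0,0,0,-0.65]]'
python3 - <<'E'
from h import *
np.set_printoptions(precision=3,suppress=True)
o=manip.get_obs();print(o['position'],o['ee_rot'],o['joint_pos'],o['ft_force'])
im,d=save('top','top4.png',(240,130,480,330),3)
b=(im[:,:,2].astype(int)-im[:,:,0]>35)&(im[:,:,2].astype(int)-im[:,:,1]>25)
b[:,:200]=0;b[200:280,:]&=True
ys,xs=np.nonzero(b);P=at_depth('top',np.c_[xs,ys],d);P=P[P[:,2]<.09];print(len(P),P.min(0),P.max(0))
E
```

```text
clock: 6.4
position: [0.4955, -0.1586, 0.0463]
ee_rot: [0.706, 0.708, 0.0, -0.0]
ft_force: [-0.1, -0.5, 0.6]
grip_width: 0.173
grasp_force: 0.0
[ 0.496 -0.159  0.046] [ 0.706  0.708  0.    -0.   ] [-0.391  0.383  0.715  1.972 -0.319  0.9    0.492] [-0.087 -0.475  0.625]
324 [ 0.434 -0.129 -0.   ] [ 0.539 -0.076  0.078]
```

View pics/top4.png

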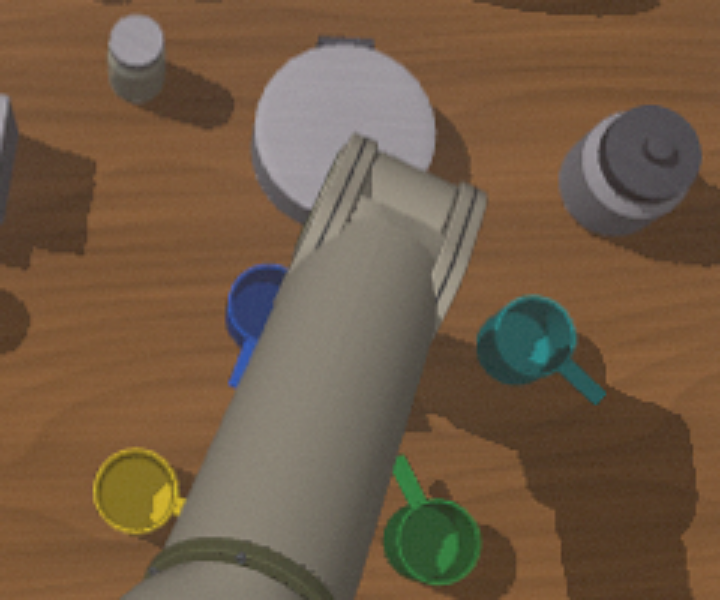

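The cup is sliding as wanted: it now shows at crop (262,305), with its centre near y=-0.112. I keep pushing.

```bash
python3 -m pendant '[[0.15,0,0,0,0,0,-0.65],[0.3,0,0,0,0,0,-0.65],[0.5,0,0,0,0,0,-0.65],[0.7,0,0,0,0,0,-0.65],[0.9,0,0,0,0,0,-0.65],[1.1,0,0,0,0,0,-0.65],[1.3,0,0,0,0,0,-0.65],[1.45,0,0,0,0,0,-0.65],[1.5,0,0,0,0,0,-0.65],[1.2,0,0,0,0,0,-1]]'
python3 -m pendant '[[-0.4,0,0,0,0,0,-1],[-0.6,0,-0.3,0,0,0,-1],[-0.7,-0.2,-0.8,0,0,0,-1],[-0.8,-0.5,-1.4,0,0,0,-1],[-1,-0.9,-1.8,0,0,0,-1],[-1.3,-1.2,-2.1,0,0,0,-1],[-1.6,-1.5,-2.3,0,0,0,-1],[-1.9,-1.7,-2.3,0,0,0,-1],[-2,-1.8,-2.3,0,0,0,-1],[-2,-1.8,-2.3,0,0,0,-1]]'
python3 - <<'E'
from h import *
np.set_printoptions(precision=3,suppress=True)
o=manip.get_obs();print(o['position'],o['ee_rot'],o['joint_pos'],o['ft_force'])
for c in('top','side'):
    im,d=manip.camera(c)
    for r in manip.trace('cup',c)[:5]:
        ys,xs=np.nonzero(r['pixels'])
        if im[ys,xs,2].mean()-im[ys,xs,1].mean()<15: continue
        P=at_depth(c,np.c_[xs,ys],d);P=P[P[:,2]<.2];print(c,r['box'],P.min(0),P.max(0))
    for t in('dabba_tab','dabba_hinge'):
        print(t,[(round(r['p'],2),np.round(r['pixel'],1),at_z(c,r['pixel'],.062)[0]) for r in manip.tip_of(t,c)[:2]])
    if c=='side': cv2.imwrite('pics/side5.png',cv2.resize(im[180:330,180:380,::-1],None,fx=4,fy=4))
E
```

```text
clock: 7.7
position: [0.4956, -0.0989, 0.0462]
ee_rot: [0.705, 0.709, 0.0, -0.0]
ft_force: [-0.6, -1.3, -0.1]
grip_width: 0.003
grasp_force: 0.0
clock: 8.95
position: [0.4054, -0.1999, 0.161]
ee_rot: [0.706, 0.708, -0.0, -0.0]
ft_force: [-0.5, 0.2, 0.7]
grip_width: 0.001
grasp_force: 0.0
[ 0.405 -0.2    0.161] [ 0.706  0.708 -0.    -0.   ] [-0.495 -0.021  0.861  2.041  0.017  1.114  0.36 ] [-0.454  0.181  0.704]
top [285.9, 218.9, 314.7, 262.4] [ 0.432 -0.072 -0.005] [ 0.553 -0.003  0.076]
top [102.5, 206.9, 136.5, 247.7] [ 0.479  0.416 -0.009] [0.609 0.487 0.077]
dabba_tab [(0.93, array([357.2, 213.9]), array([ 0.548, -0.191,  0.062])), (0.5, array([353.1, 179.3]), array([ 0.644, -0.187,  0.062]))]
dabba_hinge [(0.91, array([356.9, 145.6]), array([ 0.74 , -0.204,  0.062])), (0.21, array([354.4, 176.6]), array([ 0.652, -0.191,  0.062]))]
side [253.1, 118.6, 282.6, 146.3] [ 0.492  0.41  -0.   ] [0.594 0.493 0.077]
side [252.6, 215.6, 279.9, 245.8] [ 0.451 -0.079  0.001] [ 0.54  -0.004  0.077]
dabba_tab [(0.47, array([268.4, 140.7]), array([0.536, 0.368, 0.062]))]
dabba_hinge [(0.74, array([360.5, 258.9]), array([ 0.754, -0.198,  0.062]))]
```

View pics/side5.png

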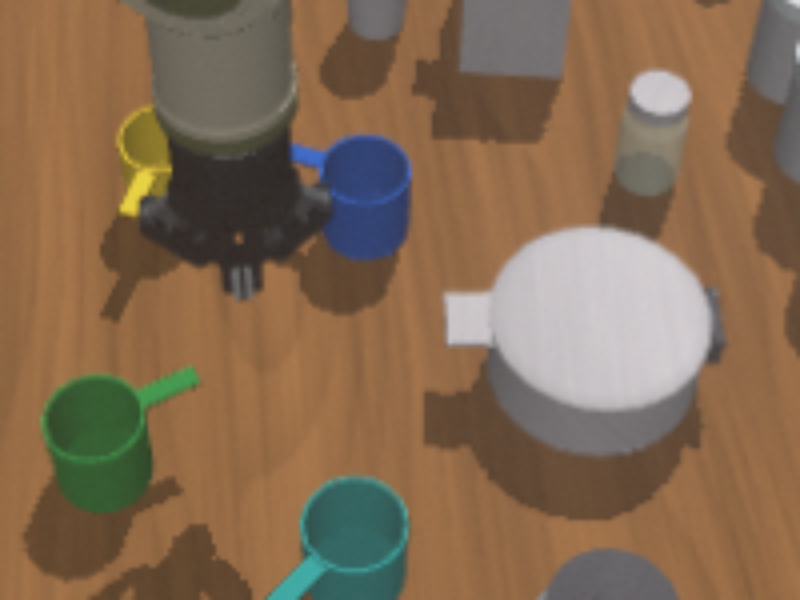

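The cup stands upright at about (0.505,-0.04), crop (365,195), clear of the front. Next I turn the tool so its closing line is horizontal and parallel to the hinge.

```bash
python3 -m pendant '[[0,0,0,0,0,1.2,-1],[0,0,0,0,0,2.4,-1],[0,0,0,0,0,3.6,-1],[0,0,0,0,0,4.8,-1],[0,0,0,0,0,6,-1],[0,0,0,0,0,7.2,-1],[0,0,0,0,0,8.4,-1],[0,0,0,0,0,9.6,-1],[0,0,0,0,0,10.8,-1],[0,0,0,0,0,11.6,-1]]'
python3 -m pendant '[[0,0,0,0,0.6,0,-1],[0,0,0,0,1.2,0,-1],[0,0,0,0,1.8,0,-1],[0,0,0,0,2.4,0,-1],[0,0,0,0,3,0,-1],[0,0,0,0,3.6,0,-1],[0,0,0,0,4.3,0,-1],[0,0,0,0,5,0,-1],[0,0,0,0,5,0,-1],[0,0,0,0,5,0,-1]]'
python3 - <<'E'
from h import *
np.set_printoptions(precision=3,suppress=True)
o=manip.get_obs();print(o['position'],R.from_quat(o['ee_rot']).as_matrix(),o['joint_pos'],o['ft_force'])
E
```

```text
clock: 10.6
position: [0.4057, -0.1996, 0.1612]
ee_rot: [1.0, -0.025, -0.0, -0.0]
ft_force: [0.2, -0.4, 0.1]
grip_width: 0.002
grasp_force: 0.0
clock: 11.85
position: [0.4229, -0.2163, 0.1786]
ee_rot: [0.944, -0.019, 0.33, 0.0]
ft_force: [0.8, 1.4, 0.1]
grip_width: 0.001
grasp_force: 0.0
[ 0.423 -0.216  0.179] [[ 0.781 -0.037  0.623]
 [-0.036 -0.999 -0.014]
 [ 0.623 -0.012 -0.782]] [-0.264 -0.499  0.752  2.416  0.054  0.494 -1.121] [0.844 1.368 0.07 ]
```

```bash
python3 -m pendant '[[0,-0.1,0.3,0,0,0,-1],[0.1,-0.2,0.6,0,0,0,-1],[0.2,-0.3,1,0,0,0,-1],[0.3,-0.4,1.4,0,0,0,-1],[0.4,-0.5,1.7,0,0.3,0,-1],[0.5,-0.5,1.9,0,0.7,0,-1],[0.5,-0.5,1.9,0,1.1,0,-1],[0.5,-0.5,1.9,0,1.5,0,-1],[0.5,-0.5,1.9,0,1.8,0,-1],[0.5,-0.5,1.9,0,1.8,0,-1]]'
python3 - <<'E'
from h import *
np.set_printoptions(precision=3,suppress=True)
o=manip.get_obs();print(o['position'],R.from_quat(o['ee_rot']).as_matrix(),o['joint_pos'],o['ft_force'])
E
```

```text
clock: 13.1
position: [0.5276, -0.2121, 0.1468]
ee_rot: [0.902, -0.015, 0.432, -0.006]
ft_force: [-0.4, -0.1, -0.7]
grip_width: -0.001
grasp_force: 0.0
[ 0.528 -0.212  0.147] [[ 0.626 -0.022  0.78 ]
 [-0.033 -0.999 -0.002]
 [ 0.779 -0.025 -0.626]] [-0.85  -0.361  1.338  2.416 -1.266  0.123  0.229] [-0.358 -0.103 -0.719]
```

```bash
python3 -m pendant '[[0,0,0,0,-0.5,0,-1],[0,0,0,0,-1,0,-1],[-0.1,-0.1,0,0,-1.5,0,-1],[-0.3,-0.2,0,0,-1.5,0,-1],[-0.5,-0.3,0,0,-1.5,0,-1],[-0.7,-0.4,0.1,0,-1.5,0,-1],[-0.9,-0.4,0.1,0,-1.5,0,-1],[-1.1,-0.4,0.1,0,-1.5,0,-1],[-1.1,-0.4,0.1,0,-1.5,0,-1],[-1.1,-0.4,0.1,0,-1.5,0,-1]]'
python3 - <<'E'
from h import *
np.set_printoptions(precision=3,suppress=True)
o=manip.get_obs();print(o['position'],R.from_quat(o['ee_rot']).as_matrix(),o['joint_pos'],o['ft_force'])
E
```

```text
clock: 14.35
position: [0.4969, -0.1912, 0.1009]
ee_rot: [0.942, -0.015, 0.335, -0.007]
ft_force: [0.2, -0.5, 0.1]
grip_width: 0.003
grasp_force: 0.0
[ 0.497 -0.191  0.101] [[ 0.775 -0.023  0.632]
 [-0.032 -0.999  0.003]
 [ 0.631 -0.023 -0.775]] [-0.484 -0.065  0.951  2.401 -1.011  0.293 -0.207] [ 0.204 -0.481  0.137]
```

```bash
python3 -m pendant '[[0,0,0.1,0,0,0,-1],[-0.1,0,0.3,0,0,0,-1],[-0.1,0,0.5,0,0,0,-1],[-0.2,0,0.7,0,0,0,-1],[-0.3,0,0.9,0,0,0,-1],[-0.4,0,1,0,0,0,-1],[-0.45,0,1.1,0,0,0,-1],[-0.45,0,1.15,0,0,0,-1],[-0.45,0,1.15,0,0,0,-1],[-0.45,0,1.15,0,0,0,-1]]'
python3 - <<'E'
from h import *
np.set_printoptions(precision=3,suppress=True)
o=manip.get_obs();Q=R.from_quat(o['ee_rot']);print(o['position'],Q.as_matrix(),o['joint_pos'],o['ft_force'])
print(o['position']+Q.apply([0,0,.014]))
print(Q.inv().apply([.03,0,0])/.05,Q.inv().apply([0,0,.03])/.05)
save('side','side6.png',(180,180,380,330),4)
E
```

```text
clock: 15.6
position: [0.501, -0.1945, 0.0247]
ee_rot: [0.951, -0.008, 0.309, 0.001]
ft_force: [0.2, 0.5, -2.2]
grip_width: 0.002
grasp_force: 0.0
[ 0.501 -0.194  0.025] [[ 0.809 -0.016  0.587]
 [-0.014 -1.    -0.008]
 [ 0.587 -0.002 -0.81 ]] [ 1.031  0.252 -0.618  2.326 -1.267  0.124  0.115] [ 0.244  0.476 -2.212]
[ 0.509 -0.195  0.013]
[ 0.486 -0.009  0.352] [ 0.352 -0.001 -0.486]
```

View pics/side6.png

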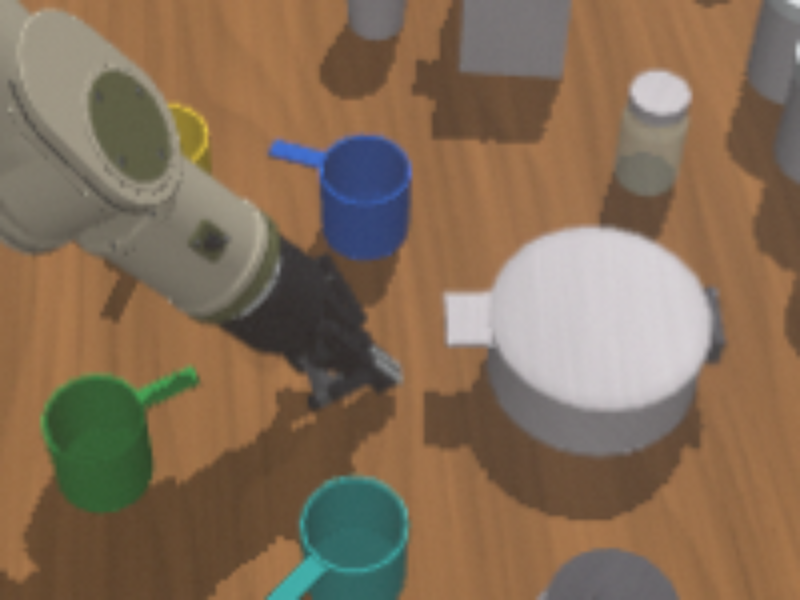

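```bash
python3 -m pendant '[[0.1,0,0,0,0,0,-1],[0.2,0,0,0,0,0,-1],[0.3,0,0,0,0,0,-1],[0.4,0,-0.1,0,0,0,-1],[0.45,0,-0.1,0,0,0,-1],[0.45,0,-0.1,0,0,0,-1],[0.45,0,-0.1,0,0,0,-1],[0.45,0,-0.1,0,0,0,-1],[0.45,0,-0.1,0,0,0,-1],[0.45,0,-0.1,0,0,0,-1]]'
python3 - <<'E'
from h import *
np.set_printoptions(precision=3,suppress=True)
o=manip.get_obs();Q=R.from_quat(o['ee_rot']);print(o['position'],Q.as_matrix(),o['joint_pos'],o['ft_force'])
print(o['position']+Q.apply([0,0,.014]))
E
```

```text
clock: 16.9
position: [0.516, -0.195, 0.0418]
ee_rot: [0.951, -0.008, 0.308, 0.002]
ft_force: [0.7, -0.3, 0.1]
grip_width: 0.001
grasp_force: 0.0
[ 0.516 -0.195  0.042] [[ 0.81  -0.016  0.586]
 [-0.014 -1.    -0.008]
 [ 0.586 -0.002 -0.81 ]] [ 0.859  0.208 -0.458  2.298 -1.101  0.17  -0.101] [ 0.697 -0.328  0.126]
[ 0.524 -0.195  0.03 ]
```

Pose is exact and in front of the tab, so I slide the fingertips under it.

```bash
python3 -m pendant '[[0.05,0,0.03,0,0,0,-1],[0.1,0,0.07,0,0,0,-1],[0.15,0,0.1,0,0,0,-1],[0.2,0,0.14,0,0,0,-1],[0.25,0,0.18,0,0,0,-1],[0.3,0,0.22,0,0,0,-1],[0.35,0,0.25,0,0,0,-1],[0.4,0,0.29,0,0,0,-1],[0.45,0,0.33,0,0,0,-1],[0.45,0,0.33,0,0,0,-1]]'
python3 - <<'E'
from h import *
np.set_printoptions(precision=3,suppress=True)
o=manip.get_obs();Q=R.from_quat(o['ee_rot']);M=Q.as_matrix();print(o['position'],M,o['joint_pos'],o['ft_force'])
c=o['position']+M@[.011,0,.014];print('C',c)
hx=.746
for f in(0,10,20,30,40,54,62,70,78,85,91,97,103,108):
    a=np.radians(f);r=.198 if f<=54 else .168
    p=np.array([hx-r*np.cos(a),c[1],.062+r*np.sin(a)])
    if f<=54:p+=.03*M[:,2]*[1,0,1]
    print(f,p,(M.T@(p-c)/.05))
save('side','side7.png',(180,180,380,330),4)
E
```

```text
clock: 18.15
position: [0.5442, -0.1953, 0.0417]
ee_rot: [0.951, -0.008, 0.308, 0.002]
ft_force: [0.3, -0.1, 0.1]
grip_width: 0.0
grasp_force: 0.0
[ 0.544 -0.195  0.042] [[ 0.81  -0.015  0.587]
 [-0.013 -1.    -0.008]
 [ 0.587 -0.002 -0.81 ]] [ 0.758  0.247 -0.388  2.243 -1.017  0.159 -0.208] [ 0.289 -0.118  0.141]
C [ 0.561 -0.196  0.037]
0 [ 0.566 -0.196  0.038] [ 0.079 -0.001  0.036]
10 [ 0.569 -0.196  0.072] [ 0.531 -0.003 -0.486]
20 [ 0.578 -0.196  0.105] [ 1.067 -0.007 -0.921]
30 [ 0.592 -0.196  0.137] [ 1.67  -0.013 -1.256]
40 [ 0.612 -0.196  0.165] [ 2.322 -0.019 -1.482]
54 [ 0.647 -0.196  0.198] [ 3.28  -0.031 -1.601]
62 [ 0.667 -0.196  0.21 ] [ 3.749 -0.038 -1.569]
70 [ 0.689 -0.196  0.22 ] [ 4.207 -0.045 -1.472]
78 [ 0.711 -0.196  0.226] [ 4.648 -0.052 -1.313]
85 [ 0.731 -0.196  0.229] [ 5.012 -0.058 -1.124]
91 [ 0.749 -0.196  0.23 ] [ 5.304 -0.063 -0.928]
97 [ 0.766 -0.196  0.229] [ 5.574 -0.069 -0.702]
103 [ 0.784 -0.196  0.226] [ 5.818 -0.074 -0.449]
108 [ 0.798 -0.196  0.222] [ 6.001 -0.078 -0.22 ]
```

View pics/side7.png

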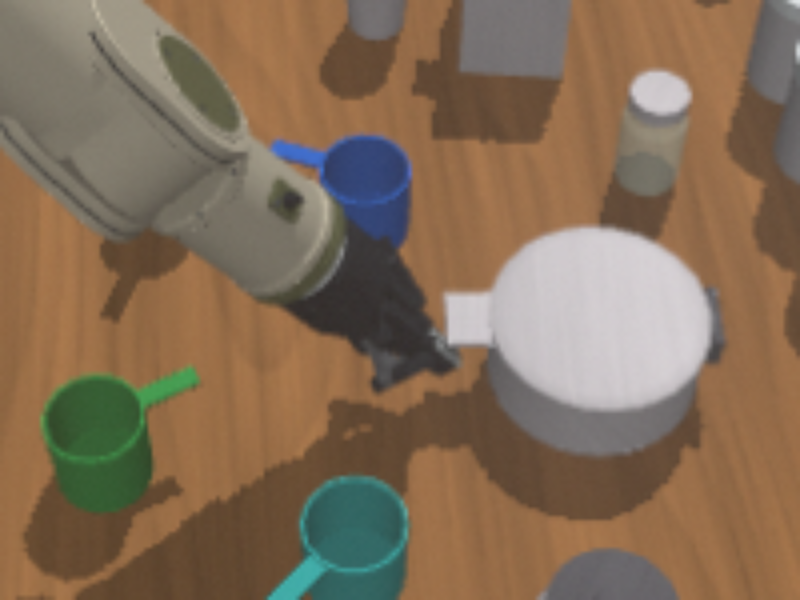

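The tips show at crop (452,355), tucked under the tab. I lift along the arc to about 20° and check.

```bash
python3 -m pendant '[[0.08,0,0.04,0,0,0,-1],[0.18,0,-0.1,0,0,0,-1],[0.3,0,-0.23,0,0,0,-1],[0.42,0,-0.36,0,0,0,-1],[0.53,0,-0.49,0,0,0,-1],[0.66,0,-0.6,0,0,0,-1],[0.8,0,-0.71,0,0,0,-1],[0.94,0,-0.82,0,0,0,-1],[1.07,0,-0.92,0,0,0,-1],[1.07,0,-0.92,0,0,0,-1]]'
python3 - <<'E'
from h import *
np.set_printoptions(precision=3,suppress=True)
o=manip.get_obs();Q=R.from_quat(o['ee_rot']);M=Q.as_matrix();print(o['position'],M,o['joint_pos'],o['ft_force'])
c=o['position']+M@[.011,0,.014];print('C',c)
hx=.746
for f in(20,30,40,54,62,70,78,85,91,97,103,108):
    a=np.radians(f);r=.198 if f<=54 else .168
    p=np.array([hx-r*np.cos(a),c[1],.062+r*np.sin(a)])
    if f<=54:p+=.03*M[:,2]*[1,0,1]
    print(f,p,(M.T@(p-c)/.05))
save('side','side8.png',(180,180,380,330),4)
E
```

```text
clock: 19.45
position: [0.5606, -0.1959, 0.1108]
ee_rot: [0.951, -0.008, 0.309, 0.002]
ft_force: [-0.8, -0.5, -0.0]
grip_width: 0.002
grasp_force: 0.6
[ 0.561 -0.196  0.111] [[ 0.809 -0.016  0.587]
 [-0.013 -1.    -0.008]
 [ 0.587 -0.001 -0.81 ]] [ 0.525  0.113 -0.156  2.187 -0.668  0.312 -0.626] [-0.828 -0.543 -0.046]
C [ 0.578 -0.196  0.106]
20 [ 0.578 -0.196  0.105] [-0.008  0.     0.006]
30 [ 0.592 -0.196  0.137] [ 0.595 -0.005 -0.329]
40 [ 0.612 -0.196  0.165] [ 1.247 -0.012 -0.554]
54 [ 0.647 -0.196  0.198] [ 2.205 -0.024 -0.673]
62 [ 0.667 -0.196  0.21 ] [ 2.674 -0.03  -0.641]
70 [ 0.689 -0.196  0.22 ] [ 3.132 -0.037 -0.544]
78 [ 0.711 -0.196  0.226] [ 3.573 -0.044 -0.384]
85 [ 0.731 -0.196  0.229] [ 3.937 -0.051 -0.195]
91 [ 0.749 -0.196  0.23 ] [ 4.228 -0.056  0.001]
97 [ 0.766 -0.196  0.229] [ 4.498 -0.062  0.227]
103 [ 0.784 -0.196  0.226] [ 4.743 -0.067  0.48 ]
108 [ 0.798 -0.196  0.222] [ 4.925 -0.071  0.709]
```

View pics/side8.png

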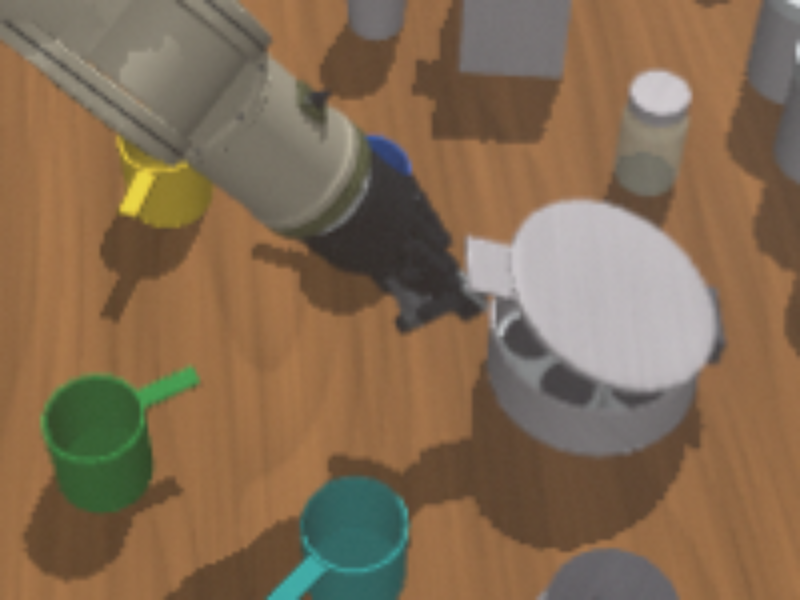

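The lid has risen about 20° with the tab at crop (490,265) on the fingertips. I continue along the arc to 70°, then past upright.

```bash
python3 -m pendant '[[0.3,0,-0.18,0,0,0,-1],[0.6,0,-0.33,0,0,0,-1],[0.92,0,-0.45,0,0,0,-1],[1.25,0,-0.55,0,0,0,-1],[1.6,0,-0.62,0,0,0,-1],[1.95,0,-0.66,0,0,0,-1],[2.3,0,-0.67,0,0,0,-1],[2.67,0,-0.64,0,0,0,-1],[2.9,0,-0.6,0,0,0,-1],[3.13,0,-0.54,0,0,0,-1]]'
python3 - <<'E'
from h import *
np.set_printoptions(precision=3,suppress=True)
o=manip.get_obs();Q=R.from_quat(o['ee_rot']);M=Q.as_matrix();print(o['position'],M,o['joint_pos'],o['ft_force'])
c=o['position']+M@[.011,0,.014];print('C',c)
for f in(70,78,85,91,97,103,106,108):
    a=np.radians(f);r=.168
    p=np.array([.746-r*np.cos(a),c[1],.062+r*np.sin(a)])
    print(f,p,(M.T@(p-c)/.05))
save('side','side9.png',(180,150,380,300),4)
E
```

```text
clock: 20.75
position: [0.6715, -0.1976, 0.2237]
ee_rot: [0.951, -0.008, 0.308, 0.001]
ft_force: [-0.2, -0.7, 0.6]
grip_width: -0.0
grasp_force: 0.2
[ 0.672 -0.198  0.224] [[ 0.81  -0.016  0.586]
 [-0.014 -1.    -0.008]
 [ 0.586 -0.002 -0.81 ]] [ 0.381  0.166 -0.09   1.848 -0.294  0.541 -1.083] [-0.229 -0.691  0.579]
C [ 0.689 -0.198  0.219]
70 [ 0.689 -0.198  0.22 ] [ 0.011 -0.    -0.019]
78 [ 0.711 -0.198  0.226] [ 0.452 -0.007  0.141]
85 [ 0.731 -0.198  0.229] [ 0.816 -0.014  0.329]
91 [ 0.749 -0.198  0.23 ] [ 1.108 -0.019  0.525]
97 [ 0.766 -0.198  0.229] [ 1.378 -0.025  0.751]
103 [ 0.784 -0.198  0.226] [ 1.623 -0.03   1.003]
106 [ 0.792 -0.198  0.223] [ 1.735 -0.032  1.139]
108 [ 0.798 -0.198  0.222] [ 1.806 -0.034  1.232]
```

View pics/side9.png

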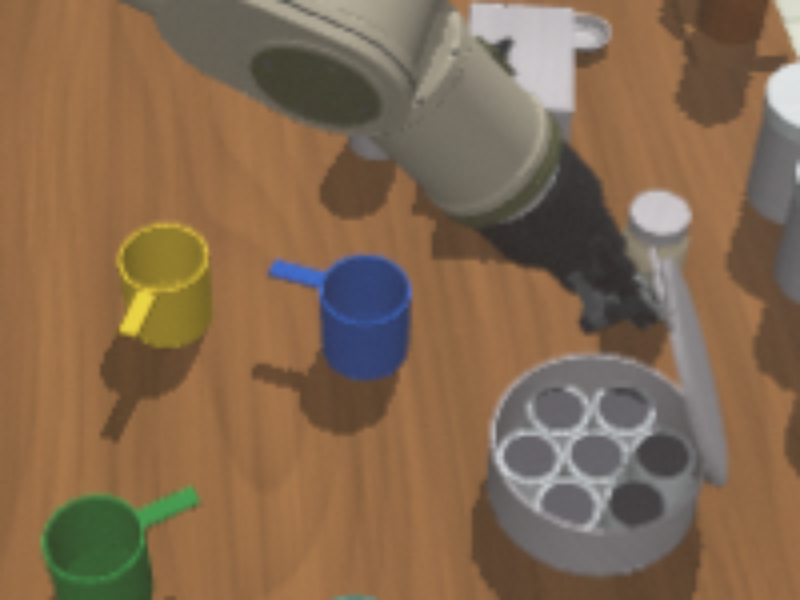

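The lid stands at about 70° (crop 690,370) with the tips behind its tab end. I push it past upright and then back away.

```bash
python3 -m pendant '[[0.25,0,0.06,0,0,0,-1],[0.45,0,0.14,0,0,0,-1],[0.65,0,0.23,0,0,0,-1],[0.82,0,0.33,0,0,0,-1],[1,0,0.44,0,0,0,-1],[1.1,0,0.53,0,0,0,-1],[1.25,0,0.64,0,0,0,-1],[1.38,0,0.75,0,0,0,-1],[1.5,0,0.88,0,0,0,-1],[1.6,0,1,0,0,0,-1]]'
python3 -m pendant '[[0,0,0,0,0,0,-1],[-0.3,0,-0.3,0,0,0,-1],[-0.7,0,-0.6,0,0,0,-1],[-1.2,0,-1,0,0,0,-1],[-1.6,0,-1.5,0,0,0,-1],[-2,0,-2,0,0,0,-1],[-2.3,0,-2.4,0,0,0,-1],[-2.5,0,-2.8,0,0,0,-1],[-2.5,0,-2.8,0,0,0,-1],[-2.5,0,-2.8,0,0,0,-1]]'
python3 - <<'E'
from h import *
np.set_printoptions(precision=3,suppress=True)
o=manip.get_obs();print(o['position'],o['joint_pos'],o['ft_force'])
save('side','side10.png',(100,100,400,325),2.6)
im,d=manip.camera('side')
for t in('dabba_tab','cup','tumbler','jar','ghee_pot'):
    for r in manip.trace(t,'side')[:5]:
        ys,xs=np.nonzero(r['pixels']);P=at_depth('side',np.c_[xs,ys],d);P=P[P[:,2]<.4];print(t,round(r['p'],2),P.min(0),P.max(0))
E
```

```text
clock: 22.05
position: [0.7659, -0.1991, 0.2302]
ee_rot: [0.951, -0.008, 0.308, 0.002]
ft_force: [0.6, 0.4, -0.9]
grip_width: 0.002
grasp_force: 0.0
clock: 23.3
position: [0.5823, -0.1962, 0.2705]
ee_rot: [0.951, -0.008, 0.308, 0.002]
ft_force: [0.5, 0.1, -0.6]
grip_width: -0.0
grasp_force: 0.0
[ 0.582 -0.196  0.27 ] [ 0.437 -0.057 -0.078  1.98  -0.342  0.648 -1.015] [ 0.485  0.134 -0.61 ]
dabba_tab 0.82 [ 0.738 -0.242 -0.002] [ 0.887 -0.08   0.249]
cup 0.92 [ 0.309 -0.067 -0.004] [0.387 0.106 0.078]
cup 0.89 [ 0.25  -0.281 -0.002] [ 0.367 -0.159  0.077]
cup 0.87 [ 0.439 -0.078 -0.006] [0.541 0.03  0.075]
cup 0.81 [ 0.487  0.407 -0.005] [0.602 0.524 0.077]
cup 0.73 [ 0.409 -0.399 -0.002] [ 0.503 -0.307  0.079]
jar 0.71 [ 0.716 -0.038  0.001] [0.795 0.058 0.104]
jar 0.35 [ 0.741 -0.229  0.064] [ 0.872 -0.083  0.249]
ghee_pot 0.75 [ 0.565 -0.498 -0.005] [ 0.688 -0.34   0.146]
```

View pics/side10.png

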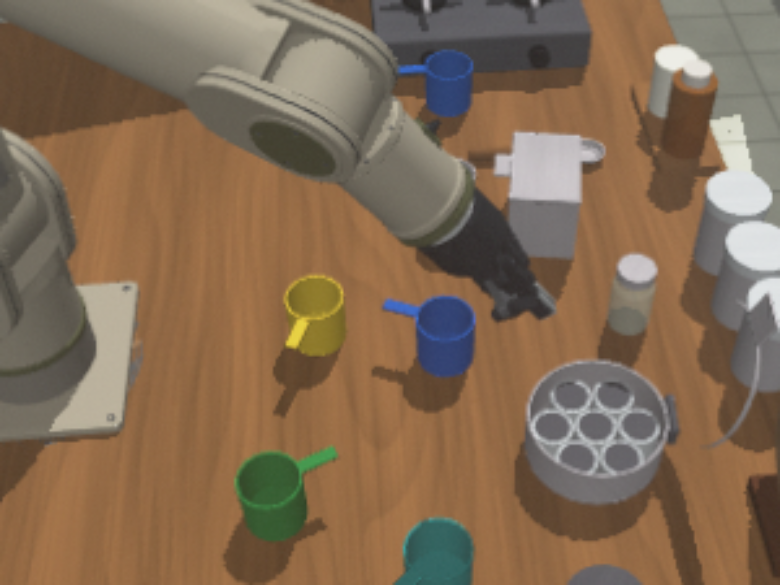

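The lid leans back open at about (750,370) with its top at z≈0.249, as expected for its stop at 1.95 rad. The cup stands at (445,335), and the robot is clear of everything. I hand in.

```bash
python3 -c "
from workcell import manip; print(manip.hand_in())"
```

```text
the job is handed in; nothing more can be done
None
```

The job is handed in: the cup was pushed clear to the left and still stands, the dabba's lid lies back open by itself, and in the last picture the bystanders that were visible had not moved; the hand-in returned no verdict.

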